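Shift the probe station's stage selector into its third slot

TASK

The stage selector's lever stands in the near end of the first slot of its gate (slots counted from the robot's left). With the fingertips push it out to the cross channel, across, and forward into the far end of the third slot, fully home, without dipping it into any other slot on the way. Only push the lever, never pinch its grip between the fingers; leave the loose things around it where they are, and finish clear of everything.

Things in the scene. Friction and masses are not known exactly. Their poses are not given: they have to be found in the camera images.
- selector: stage selector, fixed: aluminium base plate 240 (x) x 280 (y) x 12 mm, on it a grey housing 124 x 150 mm topped by a steel gate plate 128 x 154 mm, upper face 129 mm above the table. Origin: centre of the base plate's underside, on the table. Its x axis is 'forward' (away from the robot, turned up to 0.4 rad), y left, z up. The loose things on the base plate end below 50 mm above the table.
- gate_center (a point): centre of the gate plate (8 mm thick). In the selector's axes: a cross channel along y, 20 mm wide, at x = 0, and three slots along x that cross it: the first at y = +26.5, the second at y = 0, the third at y = -26.5 mm, 15 to 16 mm wide, from x = -30 to +30 mm. The stem in it is 9 mm thick.
- lever_pivot (a point): point the lever leans about, 30 mm above the selector's origin (inside the housing, fixed). The grip's centre is 165 mm from it along the stem, the grip's top 195 mm. With a = lever_across, b = lever_fore the grip's centre lies at 165 mm x (sin b, -sin a cos b, cos a cos b) from it in the selector's axes.
- lever_across (a joint): sideways lean of the lever about the selector's x axis, rad; 0 upright in the middle slot, positive leans to the right (selector -y). Slot one about -0.27, slot two 0, slot three about +0.27; the play within a slot is about 0.03 either way. The walls of the gate block it except in the cross channel. Stays where it is left; about 2 N at the grip moves it.
- lever_fore (a joint): fore and aft lean of the lever, rad; 0 in the cross channel (free to cross between about -0.05 and +0.05), positive leans forward (selector +x). Home at the far end of a slot is +0.25 (a hard stop), the near end -0.25. Starts between -0.24 and -0.14. Stays where it is left; about 2 N at the grip moves it.
- grip_center (a point): centre of the lever's grip: a black upright square block 32 x 32 mm, 60 mm tall, on the stem (centre about 190 mm above the table, moving with the lever); its axes lean with the lever
- grip_front: cheek of the black grip, one of the four side faces of the 32 mm square grip: 26 mm wide, 60 mm tall, 4 mm thick, origin at the cheek's centre, axes as the lever's; this is the one on the forward (+x) side
- grip_back: cheek of the black grip, one of the four side faces of the 32 mm square grip: 26 mm wide, 60 mm tall, 4 mm thick, origin at the cheek's centre, axes as the lever's; this is the one on the robot's (-x) side
- grip_left: cheek of the black grip, one of the four side faces of the 32 mm square grip: 26 mm wide, 60 mm tall, 4 mm thick, origin at the cheek's centre, axes as the lever's; this is the one on the left (+y) side
- grip_right: cheek of the black grip, one of the four side faces of the 32 mm square grip: 26 mm wide, 60 mm tall, 4 mm thick, origin at the cheek's centre, axes as the lever's; this is the one on the right (-y) side
- adapter_a: bystander, loose: brass coaxial adapter standing on the base plate, waisted cylinder 22 mm across, 36 mm tall; origin at the centre of its underside
- adapter_b: bystander, loose: a second, identical brass adapter standing on the base plate; origin at the centre of its underside
- terminator: bystander, loose: steel and brass terminator standing on the base plate, 18 mm across, 32 mm tall; origin at the centre of its underside
- positioner: bystander, loose: grey and aluminium micropositioner block on the table, 60 x 55 mm, 77 mm tall with its screw; origin at the centre of its underside
- wafer_box: bystander, loose: flat closed sample box on the table, 79 x 79 x 22 mm; origin at the centre of its underside
- jar: bystander, loose: small jar on the table, 48 mm across, 60 mm tall; origin at the centre of its underside
- screwdriver: bystander, loose: screwdriver lying on the table, 160 mm long; origin at the centre of its underside
- probe_card: bystander, loose: small circuit board with parts on it, lying on the table, 70 x 50 mm, 22 mm tall; origin at the centre of its underside

How it is judged (in metres and radians):
On the way, in this order (a step that is already met when the one before it is completed fails the run):
1. the lever is out of the near end of the first slot, in the cross channel (value of joint lever_fore above -0.08 rad and value of joint lever_across below -0.1 rad), for 0.02 s.
2. the lever is across at the third slot, still in the cross channel (value of joint lever_across above 0.22 rad and value of joint lever_fore between -0.1 and 0.1 rad), for 0.02 s.
At the end, for the whole second after the job is handed in: the lever stands at rest in the far end of the third slot: leaning forward by more than 0.21 rad (home is 0.25) and to the right by more than 0.2 rad (value of joint lever_fore above 0.21 rad and value of joint lever_across above 0.2 rad and velocity of joint lever_fore between -0.02 and 0.02 rad/s); the robot touches nothing.
It fails at once if the lever enters the far end of the first or second slot (leans forward over 0.15 rad there) (value of joint lever_across below 0.15 rad and value of joint lever_fore above 0.15 rad).
It fails at once if the lever enters the near end of the second or third slot (leans back over 0.15 rad there) (value of joint lever_across above -0.15 rad and value of joint lever_fore below -0.15 rad).
It fails at once if the grip is pinched (fingers press on two opposite cheeks at once) (contact force between each of grip_front, grip_back and the fingers above 0.7 N or contact force between each of grip_left, grip_right and the fingers above 0.7 N).
It fails at once if a loose bystander is moved by more than 15 mm (distance of any of adapter_a, adapter_b, terminator, positioner, wafer_box, jar, screwdriver, probe_card from where it was at the start of the episode above 0.015 m).
It also fails if it takes over 61 s, if anything falls off the work surface, if the arm or the gripper's body presses on something with over 40 N, if the wrist force passes 120 N, or if a joint passes its speed limit or range.

ROBOT

A 7-joint arm with a two-finger parallel gripper is mounted at the origin on the work surface. World frame = base frame: x ahead of the robot, y to its left, z up, the work surface at z = 0. Lengths are in m, angles in degrees, forces in N, time in s.
With the tool pointing down it reaches from about 0.425 to 0.875 m from the base axis. Payload 4.7 kg.
Tool frame: the origin (TCP) lies midway between the tips of the shut fingers; the grasp point (between the pads) lies 19 mm behind it; y points along the fingers, x is the direction in which the jaws open and shut, and the axes are right-handed (so a half turn about y gives the same grasp; the last joint's range is limited). The gripper opens to 87 mm and grips with 3 to 60 N. Pads are 19 mm wide; open, the fingers measure 117 mm over their backs; the gripper's body (75 mm by 190 mm) begins 51 mm behind the grasp point.
Start: joints at [-63.077, 18.392, -4.016, 83.108, 1.295, 78.541, -3.26], TCP at [0.286, 0.584, 0.195] pointing down, gripper open.
Joint ranges: [-163.93, 163.93], [-17.29, 119.83], [-79.2, 71.16], [3.27, 140.29], [-89.18, 269.18], [5.43, 117.66], [-154.24, 154.24]. Speed limits (degrees/s): [147.25, 147.25, 180, 180, 180, 180, 180].

INTERFACE

Orientations are given as [roll, pitch, yaw] about the fixed x, y, z axes, in that order (R = Rz(yaw) Ry(pitch) Rx(roll)).
In Python, from cell import env gives the robot as it stands.
- The arm moves only by the tool carry_out, never from a script. Its argument "targets" is a list of rows, each a list of 2 entries, a list of its own where there are three numbers: the shift along the tool's x, y, z in mm, then the turn, a rotation vector about the tool's x, y, z in degrees. A call has 1 to 12 rows; each row shifts and turns the commanded pose from where the row before left it, along the tool's axes as they then stand; what a row does not reach is not made up. A row lasts 1/10 s, in which the tool goes at most 50 mm and 8.59 degrees, less where a joint would pass 70% of its speed; a pose out of reach is approached as far as the arm can. A call with a gripper value outside its range is refused whole. "jaw" is the opening, from 0 (shut) to 1 (fully open), set as the call begins (left out, the last holds). The fingers move at their own pace and stop on an object; "squeeze" is the grip in N (left out, the last holds). Time passes only in rows, so rows that do not move let the fingers close. It gives the time, the measured TCP pose, the force and the opening at its end, in the units of the state.
- env.get_obs(): the state, without advancing time (a new reading comes with each control period).
- env.read_camera(name): name is "side" or "top"; returns the picture (400x640x3 uint8, red, green, blue); there is no depth.
- env.get_calibration(name): a dict with "fx", "fy", "cx", "cy" (pixels), "R" (3x3) and "t" (3): a world point X has camera coordinates R X + t. Camera axes: x right, y down, z forward; pixel columns grow to the right and rows downward; lengths in m; the calibration is good to about 2 mm. A picture is of the moment at which its call begins. get_calibration takes no time and is no camera call.
- env.sign_off(): hands the job in, once; it reports no verdict.
Trained networks look in the newest picture that a camera, given by its name, has taken for a name from the list of things; names that differ only in an ending like _2 or _b are one class to them, and where a whole thing is asked for, a point or a joint stands for the part that bears it (a point fixed in the world has none). Each returns a list of dicts, best first, with "p" (0 to 1); they miss things now and then, are a little off and sometimes report something else, mostly with a low value. They report only what shows in the picture. A call takes as long as a camera call.
- env.outline_of(camera, label): "mask" (400x640 bool, what is visible of it) and "xy" ([column, row] in pixels, amid what is visible of it).
The state is a dict: "time_s": time; "qpos": joint angles; "joint_velocities": joint speeds; "effort": joint torques, N m; "tool_pos": TCP position; "tool_rot": TCP orientation; "force": force on the tool from outside, world axes, zero at the start; "wrist_torque": the same for the moment, N m; "grip_width": finger opening in m.
Only numpy, scipy, OpenCV 4.12 (cv2) and the standard library are available. Lean on these libraries where they do the work, as an engineer would, in place of code of your own. Each camera call takes 0.05 s, during which the arm holds its last target.

## Working session

There is one attempt and no reset: what is moved stays moved. The work goes in short steps, Python scripts to look and compute and a tool call to move; the robot and the scene stay as the last step left them, time stands still between calls to the robot, and variables do not carry over. Pictures are saved under pics/ and viewed, and the job is handed in when it is done.

Besides the shell and the picture viewer there is one more tool, called after ">>>" by a JSON object that holds its "api" and its "payload", one argument or row to a line. carry_out: Moves the arm, as the interface text tells. Its arguments: {"type":"object","properties":{"targets":{"type":"array","items":{"type":"array"}},"jaw":{"type":"number"},"squeeze":{"type":"number"}},"required":["targets"]}

```bash
mkdir -p pics; ls
python3 - <<'E'
from cell import env
import cv2,numpy as np
o=env.get_obs()
for k in('time_s','tool_pos','tool_rot','force','grip_width'):print(k,o[k])
for c in('side','top'):
    im=env.read_camera(c);cv2.imwrite(f'pics/{c}0.png',im[:,:,::-1])
    K=env.get_calibration(c);print(c,{k:np.round(v,4).tolist() for k,v in K.items()})
    for l in('grip_center','selector','gate_center','lever_across'):
        for r in env.outline_of(c,l)[:2]:
            print(c,l,r['p'],r['xy'],r['mask'].sum())
E
```

```text
pics
time_s 0.0
tool_pos [0.28591185 0.58309652 0.19429183]
tool_rot [-90.0051923    0.10605773  63.88645285]
force [-0.152527    1.1668192  -0.45480405]
grip_width 0.08719975413033322
side {'fx': 502.0802, 'fy': 502.0802, 'cx': 316.1696, 'cy': 197.3637, 'R': [[0.7616, -0.6481, 0.002], [-0.3494, -0.4132, -0.8409], [0.5459, 0.6397, -0.5411]], 't': [-0.3999, 0.2754, 1.1852]}
side grip_center 0.71 [340.0, 179.8] 324
side grip_center 0.2 [358.1, 232.6] 6687
side selector 0.67 [357.1, 226.8] 6740
side gate_center 0.79 [356.8, 232.1] 6772
side lever_across 0.81 [341.6, 180.1] 337
top {'fx': 365.8584, 'fy': 365.8584, 'cx': 323.8379, 'cy': 203.1247, 'R': [[-0.0106, -0.9999, -0.0044], [-0.9759, 0.0113, -0.2179], [0.218, 0.002, -0.976]], 't': [0.0028, 0.5357, 0.9824]}
top grip_center 0.75 [346.3, 183.4] 221
top selector 0.83 [354.2, 190.1] 6948
top gate_center 0.89 [353.0, 189.6] 6963
top gate_center 0.7 [346.5, 185.0] 208
top lever_across 0.74 [344.8, 183.6] 224
```

View pics/side0.png

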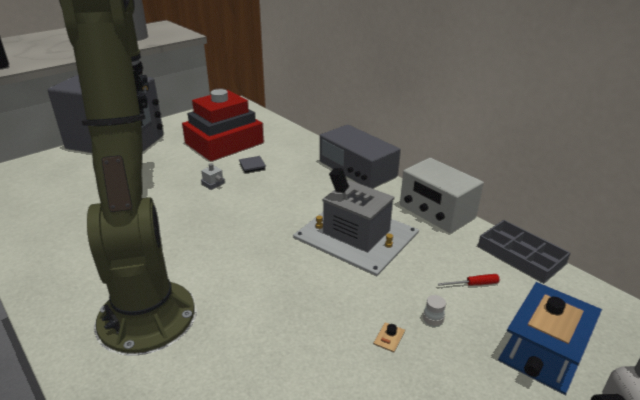

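View pics/top0.png

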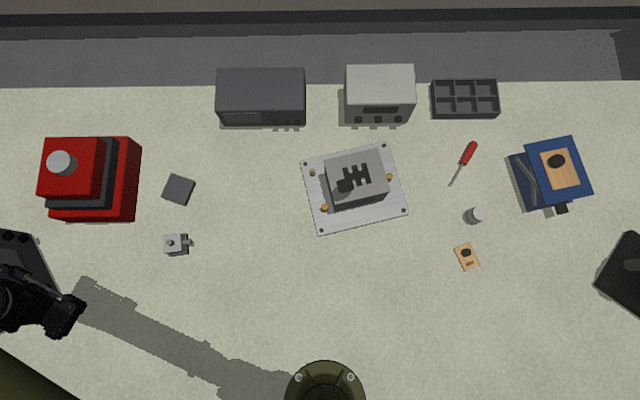

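Run:
```python
import cv2
a=cv2.imread('pics/top0.png')[130:245,290:420];cv2.imwrite('pics/topz.png',cv2.resize(a,None,fx=5,fy=5,interpolation=cv2.INTER_CUBIC))
a=cv2.imread('pics/side0.png')[155:280,285:430];cv2.imwrite('pics/sidez.png',cv2.resize(a,None,fx=4.5,fy=4.5,interpolation=cv2.INTER_CUBIC))
```

```text
(no output)
```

View pics/topz.png

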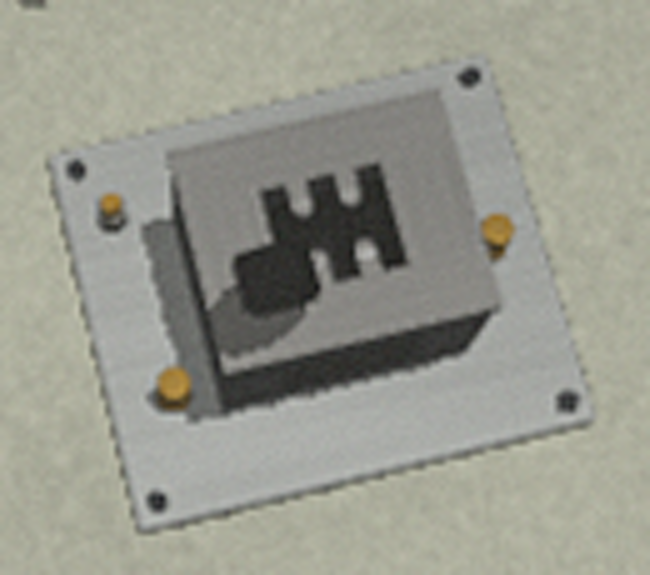

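View pics/sidez.png

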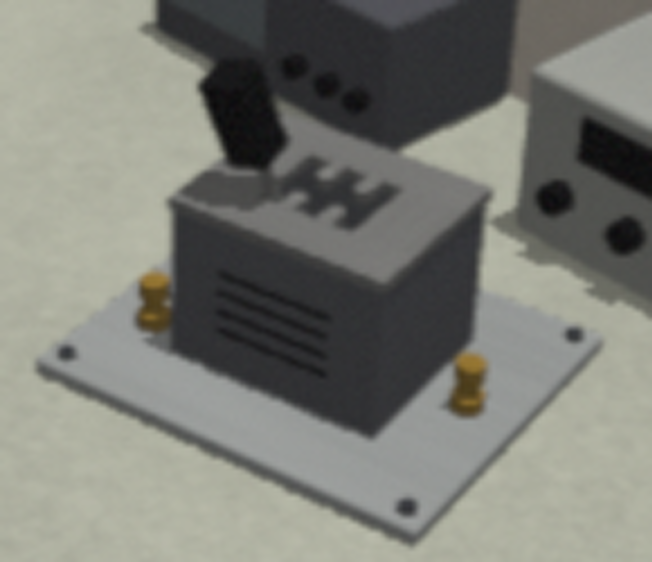

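```bash
cat > h.py <<'E'
import numpy as np,cv2
from cell import env
from scipy.optimize import least_squares
K={c:env.get_calibration(c) for c in('side','top')}
def proj(c,X):
    k=K[c];p=np.atleast_2d(X)@np.array(k['R']).T+np.array(k['t'])
    return np.c_[k['fx']*p[:,0]/p[:,2]+k['cx'],k['fy']*p[:,1]/p[:,2]+k['cy']]
def sel2w(P,s): # s=x,y,yaw
    c,n=np.cos(s[2]),np.sin(s[2]);P=np.atleast_2d(P)
    return np.c_[s[0]+c*P[:,0]-n*P[:,1],s[1]+n*P[:,0]+c*P[:,1],P[:,2]]
def leverR(a,b):
    z=np.array([np.sin(b),-np.sin(a)*np.cos(b),np.cos(a)*np.cos(b)])
    x=np.array([np.cos(b),np.sin(a)*np.sin(b),-np.cos(a)*np.sin(b)])
    return np.c_[x,np.cross(z,x),z]
def lev(P,a,b): # lever-frame points (z along stem from pivot) -> selector axes
    return np.atleast_2d(P)@leverR(a,b).T+[0,0,.03]
GR=np.array([[i*.016,j*.016,k] for i in(-1,1) for j in(-1,1) for k in(.135,.195)])
def fitlever(masks,s,x0=(-.27,-.2)):
    """masks: dict cam->mask. match bounding/centroid moments of projected hull"""
    def feat(m):
        ys,xs=np.nonzero(m);return np.array([xs.mean(),ys.mean(),np.percentile(xs,2),np.percentile(xs,98),np.percentile(ys,2),np.percentile(ys,98)])
    F={c:feat(m) for c,m in masks.items()}
    def res(v):
        r=[]
        for c in masks:
            h=cv2.convexHull(((proj(c,sel2w(lev(GR,*v),s))+.0)*16*8).astype(np.int32))[:,0]/128.
            m=np.zeros((400*4,640*4),np.uint8);cv2.fillConvexPoly(m,((h+.5)*64).astype(np.int32),1,shift=4)
            ys,xs=np.nonzero(m);f=np.array([xs.mean(),ys.mean(),np.percentile(xs,2),np.percentile(xs,98),np.percentile(ys,2),np.percentile(ys,98)])/4-.375
            r.append((f-F[c])*[2,2,1,1,1,1])
        return np.concatenate(r)
    q=least_squares(res,x0,diff_step=.03,x_scale=.05)
    return q.x,q.fun
E
python3 - <<'E'
from h import *
bp=lambda i,j:[.12*i,.14*j,.012]
gp=lambda i,j:[.064*i,.077*j,.129]
P={'top':[(bp(1,1),50,155),(bp(1,-1),487,55),(bp(-1,-1),592,420),(bp(-1,1),140,530),(gp(1,1),167,153),(gp(1,-1),438,92),(gp(-1,-1),498,305),(gp(-1,1),222,372)],
'side':[(bp(-1,1),38,365),(bp(-1,-1),412,541),(bp(1,-1),602,343),(gp(-1,1),170,200),(gp(-1,-1),385,284),(gp(1,-1),492,192)]}
T={'top':(5,290,130),'side':(4.5,285,155)}
def res(s):
    r=[]
    for c in P:
        f,u,v=T[c]
        r.append(proj(c,sel2w([q[0] for q in P[c]],s))-[[(q[1]+.5)/f+u-.5,(q[2]+.5)/f+v-.5] for q in P[c]])
    return np.concatenate(r).ravel()
q=least_squares(res,[.6,-.1,.2]);print(q.x,np.round(q.fun.reshape(-1,2),1).tolist())
s=q.x
m={}
for c in('side','top'):
    env.read_camera(c)
    for l in('grip_center',):
        r=env.outline_of(c,l)[0];m[c]=r['mask']>0
    print(c,r['p'],m[c].sum())
print(fitlever(m,s)); print(np.round([-np.array(K[c]['R']).T@K[c]['t'] for c in K],3))
np.save('s.npy',s)
E
```

```text
[ 0.59513285 -0.09347002  0.22519238] [[-0.0, -0.1], [0.8, -0.4], [1.8, 0.7], [0.0, 0.8], [0.7, -0.2], [1.1, -0.5], [1.8, 0.9], [1.0, 0.7], [-1.4, -2.5], [-0.0, -2.3], [0.6, -2.6], [-1.1, -1.6], [-0.8, -0.9], [-0.2, -1.8]]
side 0.92 424
top 0.68 201
(array([-0.26752287, -0.21137675]), array([-2.34427446, -3.45903141, -1.125     , -0.375     , -0.625     ,
       -4.875     ,  2.21671094,  0.77679189,  0.625     ,  1.125     ,
       -0.375     ,  0.875     ]))
[[-0.246 -0.904  0.874]
 [ 0.309 -0.005  1.076]]
```

>>> {"api": "carry_out", "payload": {
  "targets": [
    [[0,-8,0],[0,4.25,0]],
    [[0,-8,0],[0,4.25,0]],
    [[0,-8,0],[0,4.25,0]],
    [[0,-8,0],[0,4.25,0]],
    [[0,-8,0],[0,4.25,0]],
    [[0,-8,0],[0,4.25,0]],
    [[0,-8,0],[0,4.25,0]],
    [[0,-8,0],[0,4.25,0]],
    [[0,-8,0],[0,4.25,0]],
    [[0,-8,0],[0,4.25,0]],
    [[0,-8,0],[0,4.25,0]],
    [[0,-8,0],[0,4.25,0]]
  ],
  "jaw": 0,
  "squeeze": 10
}}

```text
time_s: 1.9
tool_pos: [0.2861, 0.5836, 0.2918]
tool_rot: [-90.0, -0.0, 12.7]
force: [0.4, -0.6, -0.5]
grip_width: 0.003
```

```bash
cat > w.py <<'E'
from h import *
s=np.load('s.npy')
o=env.get_obs();p=np.array(o['tool_pos']);c,n=np.cos(s[2]),np.sin(s[2])
d=p[:2]-s[:2]
print('t',o['time_s'],'tcp sel axes mm',np.round(1e3*np.array([c*d[0]+n*d[1],-n*d[0]+c*d[1],p[2]]),1),'rot',np.round(o['tool_rot'],1),'yaw sel',round(np.degrees(s[2]),1),'F',np.round(o['force'],1),'w',round(o['grip_width'],4))
E
python3 w.py
```

```text
t 1.9 tcp sel axes mm [-150.1  729.   291.8] rot [-90.   -0.   12.7] yaw sel 12.9 F [ 0.4 -0.6 -0.5] w 0.003
```

>>> {"api": "carry_out", "payload": {
  "targets": [
    [[5,0,-28],[0,0,0]],
    [[5,0,-28],[0,0,0]],
    [[5,0,-28],[0,0,0]],
    [[5,0,-28],[0,0,0]],
    [[5,0,-28],[0,0,0]],
    [[5,0,-28],[0,0,0]],
    [[5,0,-28],[0,0,0]],
    [[5,0,-28],[0,0,0]],
    [[5,0,-28],[0,0,0]],
    [[0,0,-28],[0,0,0]],
    [[0,0,-28],[0,0,0]],
    [[0,0,-28],[0,0,0]]
  ]
}}

```text
time_s: 3.1
tool_pos: [0.4051, 0.265, 0.2916]
tool_rot: [-90.0, -0.0, 12.9]
force: [-0.1, 0.3, -0.3]
grip_width: 0.0001
```

>>> {"api": "carry_out", "payload": {
  "targets": [
    [[0,0,-30],[0,0,0]],
    [[0,0,-30],[0,0,0]],
    [[0,0,-30],[0,0,0]],
    [[0,0,-30],[0,0,0]],
    [[0,0,-30],[0,0,0]],
    [[0,0,-30],[0,0,0]],
    [[0,0,-30],[0,0,0]],
    [[0,0,-30],[0,0,0]],
    [[0,0,-30],[0,0,0]],
    [[0,0,-30],[0,0,0]],
    [[0,0,-30],[0,0,0]],
    [[0,0,-20],[0,0,0]]
  ]
}}

```text
time_s: 4.3
tool_pos: [0.4831, -0.0776, 0.2918]
tool_rot: [-90.0, -0.1, 12.7]
force: [-1.1, 0.2, -0.4]
grip_width: 0.0005
```

```bash
python3 w.py
```

```text
t 4.3 tcp sel axes mm [-105.7   40.4  291.8] rot [-90.   -0.1  12.7] yaw sel 12.9 F [-1.1  0.2 -0.4] w 0.0005
```

>>> {"api": "carry_out", "payload": {
  "targets": [
    [[0,19,0],[0,0,0]],
    [[0,19,0],[0,0,0]],
    [[0,19,0],[0,0,0]],
    [[0,19,0],[0,0,0]],
    [[0,19,0],[0,0,0]],
    [[0,19,0],[0,0,0]],
    [[0,0,0],[0,0,0]]
  ]
}}

```text
time_s: 5.0
tool_pos: [0.4811, -0.0749, 0.1753]
tool_rot: [-90.0, 0.2, 12.9]
force: [0.2, -0.2, -0.1]
grip_width: 0.0003
```

```bash
cat > look.py <<'E'
import sys
from h import *
n=sys.argv[1];s=np.load('s.npy');m={}
ims=[]
for c,(x,y) in(('side',(270,120)),('top',(280,110))):
    im=env.read_camera(c)[:,:,::-1].copy()
    r=env.outline_of(c,'grip_center')
    if r and r[0]['mask'].sum()<900: m[c]=r[0]['mask']>0;print(c,r[0]['p'],m[c].sum())
    ims.append(cv2.resize(im[y:y+140,x:x+150],None,fx=2.6,fy=2.6,interpolation=cv2.INTER_CUBIC))
cv2.imwrite(f'pics/{n}.png',np.hstack(ims))
for c in m:
  v,f=fitlever({c:m[c]},s,eval(sys.argv[2]));print(c,'a,b',np.round(v,3),np.round(f,1))
E
python3 w.py;python3 look.py l1 "(-.27,-.2)"
```

```text
t 5.0 tcp sel axes mm [-107.    43.5  175.3] rot [-90.    0.2  12.9] yaw sel 12.9 F [ 0.2 -0.2 -0.1] w 0.0003
side 0.58 368
side a,b [-0.202 -0.274] [-0.3  0.7 -0.9  1.6  1.1 -3.1]
```

View pics/l1.png

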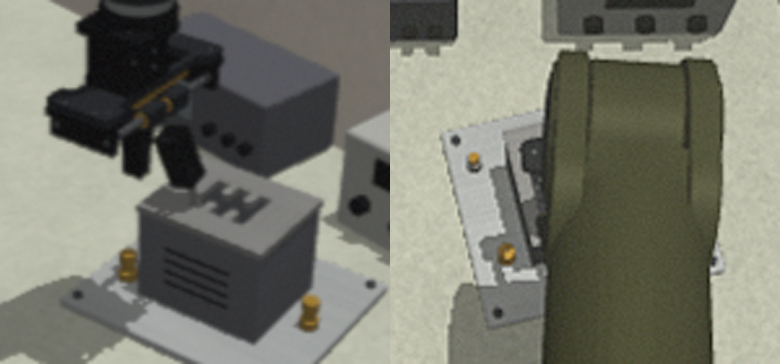

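>>> {"api": "carry_out", "payload": {
  "targets": [
    [[8,-3,0],[0,0,0]],
    [[8,0,0],[0,0,0]],
    [[6,0,0],[0,0,0]],
    [[3,0,0],[0,0,0]],
    [[0,0,0],[0,0,0]]
  ]
}}

```text
time_s: 5.7
tool_pos: [0.5077, -0.0694, 0.1802]
tool_rot: [-90.0, 0.0, 12.9]
force: [0.1, -0.1, -0.1]
grip_width: 0.0006
```

>>> {"api": "carry_out", "payload": {
  "targets": [
    [[3,0,0],[0,0,0]],
    [[3,0,0],[0,0,0]]
  ]
}}

```text
time_s: 5.9
tool_pos: [0.5132, -0.0682, 0.1803]
tool_rot: [-90.0, 0.0, 12.9]
force: [0.9, -1.1, -0.2]
grip_width: 0.0006
```

>>> {"api": "carry_out", "payload": {
  "targets": [
    [[3,0,0],[0,0,0]],
    [[3,0,0],[0,0,0]]
  ]
}}

```text
time_s: 6.1
tool_pos: [0.5193, -0.0667, 0.1804]
tool_rot: [-90.0, -0.0, 12.9]
force: [0.6, -0.5, 0.6]
grip_width: 0.0006
```

>>> {"api": "carry_out", "payload": {
  "targets": [
    [[3,0,0],[0,0,0]],
    [[3,0,0],[0,0,0]]
  ]
}}

```text
time_s: 6.3
tool_pos: [0.5251, -0.0654, 0.1803]
tool_rot: [-90.0, 0.0, 12.9]
force: [1.1, 0.1, 0.6]
grip_width: 0.0007
```

```bash
python3 w.py;python3 look.py l2 "(-.27,-.17)"
```

```text
t 6.3 tcp sel axes mm [-62.   43.  180.3] rot [-90.    0.   12.9] yaw sel 12.9 F [1.1 0.1 0.6] w 0.0007
side 0.52 255
side a,b [-0.154 -0.307] [-0.3  0.1 -2.4  2.9  1.1 -1.4]
```

View pics/l2.png

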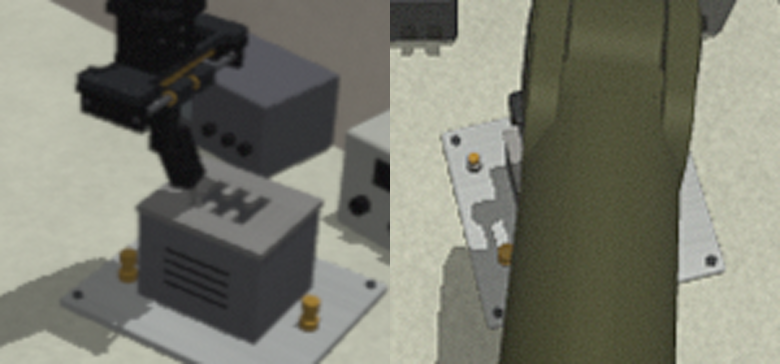

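>>> {"api": "carry_out", "payload": {
  "targets": [
    [[3,0,0],[0,0,0]],
    [[3,0,0],[0,0,0]]
  ]
}}

```text
time_s: 6.7
tool_pos: [0.5304, -0.0641, 0.1804]
tool_rot: [-90.0, 0.0, 12.9]
force: [-2.1, -0.3, 0.6]
grip_width: 0.0002
```

>>> {"api": "carry_out", "payload": {
  "targets": [
    [[3,0,0],[0,0,0]],
    [[3,0,0],[0,0,0]]
  ]
}}

```text
time_s: 6.9
tool_pos: [0.5368, -0.0627, 0.1804]
tool_rot: [-90.0, 0.0, 12.9]
force: [-1.8, 0.1, 1.6]
grip_width: 0.0002
```

```bash
python3 w.py;python3 look.py l3 "(-.27,-.17)"
```

```text
t 6.9 tcp sel axes mm [-50.   43.  180.4] rot [-90.    0.   12.9] yaw sel 12.9 F [-1.8  0.1  1.6] w 0.0002
side 0.75 271
side a,b [-0.15  -0.263] [-0.1 -0.5 -1.6  2.8  1.1 -1.1]
```

View pics/l3.png

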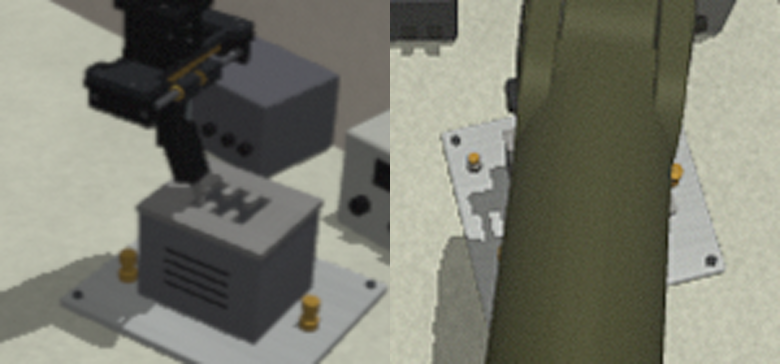

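```bash
cat > ov.py <<'E'
import sys
from h import *
bp=lambda i,j:[.12*i,.14*j,.012]
gp=lambda i,j:[.064*i,.077*j,.129]
P={'top':[(bp(1,1),50,155),(bp(1,-1),487,55),(bp(-1,-1),592,420),(bp(-1,1),140,530),(gp(1,1),167,153),(gp(1,-1),438,92),(gp(-1,-1),498,305),(gp(-1,1),222,372)],
'side':[(bp(-1,1),38,365),(bp(-1,-1),412,541),(bp(1,-1),602,343),(gp(-1,1),170,200),(gp(-1,-1),385,284),(gp(1,-1),492,192)]}
T={'top':(5,290,130),'side':(4.5,285,155)}
D={}
S={}
for c in P:
    f,u,v=T[c];px=np.array([[(q[1]+.5)/f+u-.5,(q[2]+.5)/f+v-.5] for q in P[c]])
    q=least_squares(lambda s:(proj(c,sel2w([q[0] for q in P[c]],s[:3])+[0,0,s[3]])-px).ravel(),[.595,-.093,.225,0]);S[c]=q.x
    r=q.fun.reshape(-1,2)
    if __name__=='__main__':print(c,np.round(q.x,4),np.round(np.abs(r).max(),2))
def pr(c,P):return proj(c,sel2w(P,S[c][:3])+[0,0,S[c][3]])
E=[(0,1),(2,3),(4,5),(6,7),(0,2),(1,3),(4,6),(5,7),(0,4),(1,5),(2,6),(3,7)]
def draw(im,c,box,f,a,b,col):
    x,y,w,h=box
    q=pr(c,lev(GR,a,b))
    q=((q+.5-[x,y])*f-.5)
    for i,j in E:cv2.line(im,tuple(np.round(q[i]).astype(int).tolist()),tuple(np.round(q[j]).astype(int).tolist()),col,1)
def crop(im,box,f):
    x,y,w,h=box;return cv2.resize(im[y:y+h,x:x+w],None,fx=f,fy=f,interpolation=cv2.INTER_CUBIC)
if __name__=='__main__':
    src,out,ab=sys.argv[1:4]
    o=[]
    for c in sys.argv[4:]:
        im=cv2.imread(f'pics/{src}_{c}.png') if src!='0' else cv2.imread(f'pics/{c}0.png')
        if im is None: im=env.read_camera(c)[:,:,::-1].copy();cv2.imwrite(f'pics/{src}_{c}.png',im)
        box=(300,150,90,75) if c=='side' else (315,145,90,75)
        z=np.clip(crop(im,box,6 if len(sys.argv)>5 else 7).astype(float)**.7*6,0,255).astype(np.uint8)
        if len(sys.argv)>5: z=cv2.resize(z,(390,325));g=390/90
        else: g=7
        for k,(a,b) in enumerate(eval(ab)):draw(z,c,box,g,a,b,[(0,0,255),(0,255,0),(255,128,0)][k])
        o.append(z)
    cv2.imwrite(f'pics/{out}.png',np.hstack(o))
E
python3 ov.py 0 ov0 "[(-.27,-.2),(-.27,-.15)]" side top;python3 ov.py c1 ov1 "[(-.27,-.15),(-.27,-.08)]" side
```

```text
top [ 0.6003 -0.0922  0.2248 -0.0155] 0.46
side [ 0.6008 -0.0904  0.2241 -0.0108] 1.19
top [ 0.6003 -0.0922  0.2248 -0.0155] 0.46
side [ 0.6008 -0.0904  0.2241 -0.0108] 1.19[ WARN:0@0.950] global loadsave.cpp:275 findDecoder imread_('pics/c1_side.png'): can't open/read file: check file path/integrity
```

View pics/ov0.png

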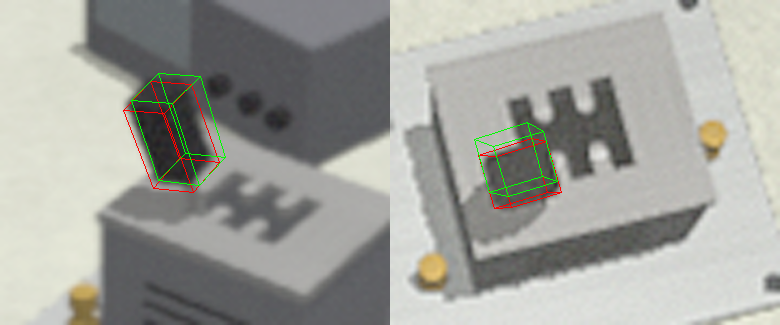

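View pics/ov1.png

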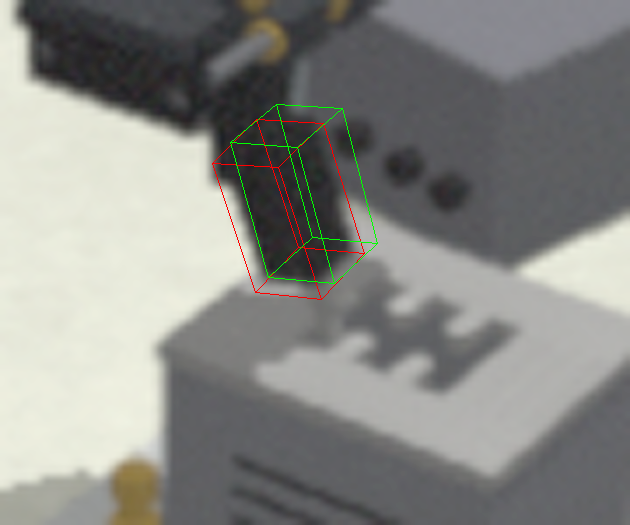

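>>> {"api": "carry_out", "payload": {
  "targets": [
    [[3,0,0],[0,0,0]],
    [[3,0,0],[0,0,0]],
    [[3,0,0],[0,0,0]],
    [[3,0,0],[0,0,0]],
    [[3,0,0],[0,0,0]],
    [[3,0,0],[0,0,0]],
    [[0,0,0],[0,0,0]]
  ]
}}

```text
time_s: 7.85
tool_pos: [0.5546, -0.0586, 0.1803]
tool_rot: [-90.0, -0.0, 12.9]
force: [-1.6, -1.1, 0.6]
grip_width: 0.0003
```

```bash
python3 -c "
import numpy as np;np.save('s.npy',[.6005,-.0915,.2245])"; python3 w.py;python3 ov.py c2 ov2 "[(-.27,-.05),(-.27,0)]" side 2>/dev/null
```

```text
t 7.85 tcp sel axes mm [-37.4  42.3 180.3] rot [-90.   -0.   12.9] yaw sel 12.9 F [-1.6 -1.1  0.6] w 0.0003
top [ 0.6003 -0.0922  0.2248 -0.0155] 0.46
side [ 0.6008 -0.0904  0.2241 -0.0108] 1.19
```

View pics/ov2.png

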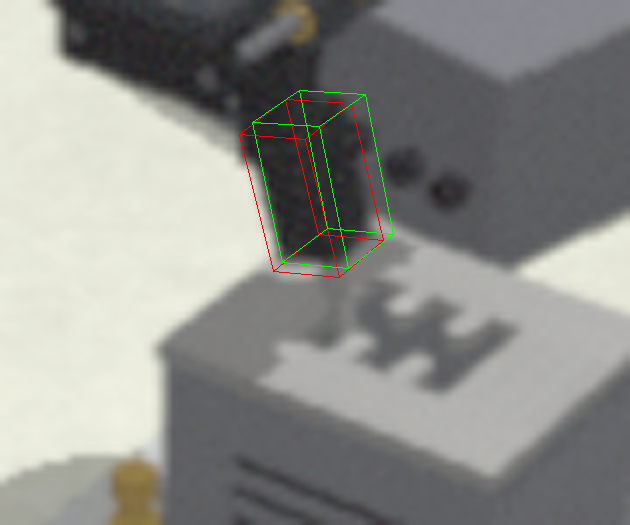

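>>> {"api": "carry_out", "payload": {
  "targets": [
    [[3,0,0],[0,0,0]],
    [[3,0,0],[0,0,0]],
    [[0,0,0],[0,0,0]],
    [[-10,0,0],[0,0,0]],
    [[-20,0,0],[0,0,0]],
    [[-5,0,20],[0,0,0]],
    [[0,0,20],[0,0,0]],
    [[0,0,20],[0,0,0]],
    [[0,0,0],[0,0,0]]
  ]
}}

```text
time_s: 8.8
tool_pos: [0.5118, -0.0036, 0.1804]
tool_rot: [-89.9, -0.1, 13.2]
force: [-0.6, 0.9, -0.8]
grip_width: 0.0005
```

```bash
python3 w.py;python3 ov.py c3 ov3 "[(-.27,-.03),(-.27,0.03)]" side top 2>/dev/null
```

```text
t 8.8 tcp sel axes mm [-66.9 105.4 180.4] rot [-89.9  -0.1  13.2] yaw sel 12.9 F [-0.6  0.9 -0.8] w 0.0005
top [ 0.6003 -0.0922  0.2248 -0.0155] 0.46
side [ 0.6008 -0.0904  0.2241 -0.0108] 1.19
```

View pics/ov3.png

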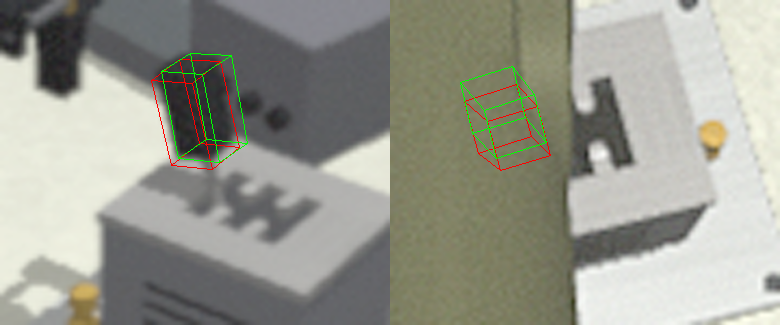

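>>> {"api": "carry_out", "payload": {
  "targets": [
    [[20,0,0],[0,0,0]],
    [[20,0,0],[0,0,0]],
    [[20,0,0],[0,0,0]],
    [[7,0,0],[0,0,0]],
    [[0,0,-10],[0,0,0]],
    [[0,0,-5],[0,0,0]],
    [[0,0,-4],[0,0,0]],
    [[0,0,0],[0,0,0]]
  ]
}}

```text
time_s: 9.7
tool_pos: [0.5816, -0.012, 0.1807]
tool_rot: [-90.0, -0.0, 12.8]
force: [-0.9, 0.1, -0.2]
grip_width: 0.0006
```

>>> {"api": "carry_out", "payload": {
  "targets": [
    [[0,0,-4],[0,0,0]],
    [[0,0,-4],[0,0,0]],
    [[0,0,-4],[0,0,0]],
    [[0,0,0],[0,0,0]]
  ]
}}

```text
time_s: 10.1
tool_pos: [0.585, -0.0218, 0.1807]
tool_rot: [-90.0, -0.0, 12.9]
force: [-0.6, 2.0, 1.4]
grip_width: 0.0003
```

>>> {"api": "carry_out", "payload": {
  "targets": [
    [[0,0,-4],[0,0,0]],
    [[0,0,-4],[0,0,0]],
    [[0,0,-4],[0,0,0]],
    [[0,0,0],[0,0,0]]
  ]
}}

```text
time_s: 10.5
tool_pos: [0.5876, -0.0348, 0.1805]
tool_rot: [-90.0, -0.0, 12.8]
force: [-0.3, 1.1, 1.7]
grip_width: 0.0008
```

```bash
python3 w.py;python3 ov.py c4 ov4 "[(-.2,0),(-.15,0)]" side 2>/dev/null
```

```text
t 10.5 tcp sel axes mm [1.000e-01 5.810e+01 1.805e+02] rot [-90.   -0.   12.8] yaw sel 12.9 F [-0.3  1.1  1.7] w 0.0008
top [ 0.6003 -0.0922  0.2248 -0.0155] 0.46
side [ 0.6008 -0.0904  0.2241 -0.0108] 1.19
```

View pics/ov4.png

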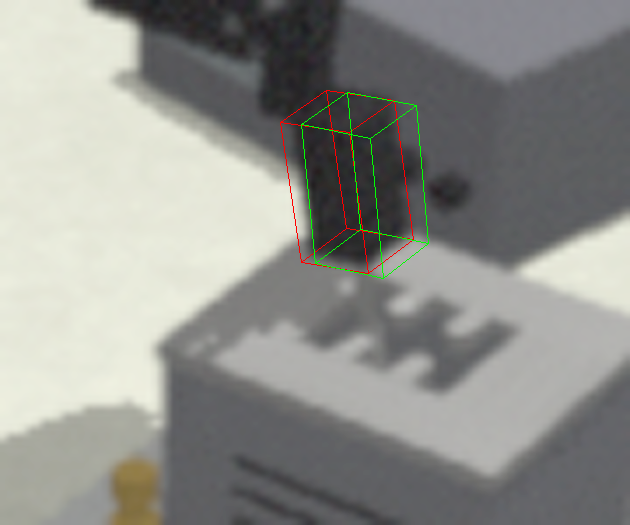

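>>> {"api": "carry_out", "payload": {
  "targets": [
    [[0,0,-4],[0,0,0]],
    [[0,0,-4],[0,0,0]],
    [[0,0,-4],[0,0,0]],
    [[0,0,-4],[0,0,0]],
    [[0,0,-4],[0,0,0]],
    [[0,0,0],[0,0,0]]
  ]
}}

```text
time_s: 11.15
tool_pos: [0.5919, -0.0544, 0.1803]
tool_rot: [-90.0, 0.0, 12.8]
force: [-0.2, 1.4, 1.7]
grip_width: 0.0004
```

>>> {"api": "carry_out", "payload": {
  "targets": [
    [[0,0,-4],[0,0,0]],
    [[0,0,-4],[0,0,0]],
    [[0,0,-4],[0,0,0]],
    [[0,0,-4],[0,0,0]],
    [[0,0,0],[0,0,0]]
  ]
}}

```text
time_s: 11.65
tool_pos: [0.5955, -0.0699, 0.1804]
tool_rot: [-90.0, -0.0, 12.8]
force: [0.6, 1.8, 0.7]
grip_width: 0.0005
```

```bash
python3 w.py;python3 ov.py c5 ov5 "[(.0,0),(.05,0)]" side 2>/dev/null
```

```text
t 11.65 tcp sel axes mm [-1.000e-01  2.220e+01  1.804e+02] rot [-90.   -0.   12.8] yaw sel 12.9 F [0.6 1.8 0.7] w 0.0005
top [ 0.6003 -0.0922  0.2248 -0.0155] 0.46
side [ 0.6008 -0.0904  0.2241 -0.0108] 1.19
```

View pics/ov5.png

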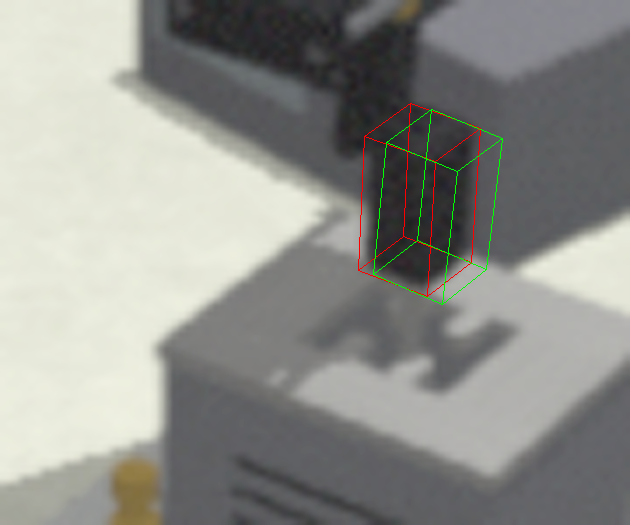

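>>> {"api": "carry_out", "payload": {
  "targets": [
    [[0,0,-4],[0,0,0]],
    [[0,0,-4],[0,0,0]],
    [[0,0,-4],[0,0,0]],
    [[0,0,-4],[0,0,0]],
    [[0,0,-4],[0,0,0]],
    [[0,0,0],[0,0,0]]
  ]
}}

```text
time_s: 12.3
tool_pos: [0.5999, -0.0894, 0.1803]
tool_rot: [-90.0, 0.0, 12.8]
force: [0.5, 0.4, 0.5]
grip_width: 0.0005
```

>>> {"api": "carry_out", "payload": {
  "targets": [
    [[0,0,-4],[0,0,0]],
    [[0,0,-4],[0,0,0]],
    [[0,0,-4],[0,0,0]],
    [[0,0,-2],[0,0,0]],
    [[0,0,0],[0,0,0]]
  ]
}}

```text
time_s: 12.8
tool_pos: [0.6029, -0.1026, 0.1802]
tool_rot: [-90.0, 0.0, 12.8]
force: [0.2, 1.2, -0.3]
grip_width: 0.0005
```

```bash
python3 w.py;python3 ov.py c6 ov6 "[(.22,0),(.27,0)]" side 2>/dev/null
```

```text
t 12.8 tcp sel axes mm [-1.000e-01 -1.140e+01  1.802e+02] rot [-90.    0.   12.8] yaw sel 12.9 F [ 0.2  1.2 -0.3] w 0.0005
top [ 0.6003 -0.0922  0.2248 -0.0155] 0.46
side [ 0.6008 -0.0904  0.2241 -0.0108] 1.19
```

View pics/ov6.png

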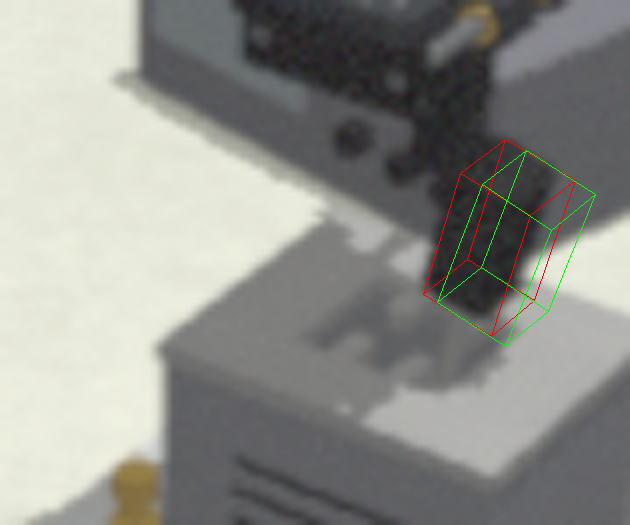

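>>> {"api": "carry_out", "payload": {
  "targets": [
    [[0,0,-2],[0,0,0]],
    [[0,0,-2],[0,0,0]],
    [[0,0,0],[0,0,0]]
  ]
}}

```text
time_s: 13.15
tool_pos: [0.6039, -0.1062, 0.1804]
tool_rot: [-90.0, -0.0, 12.9]
force: [-0.5, 1.2, -0.8]
grip_width: 0.0004
```

>>> {"api": "carry_out", "payload": {
  "targets": [
    [[0,0,-2],[0,0,0]],
    [[0,0,0],[0,0,0]]
  ]
}}

```text
time_s: 13.35
tool_pos: [0.6044, -0.1081, 0.1804]
tool_rot: [-90.0, -0.0, 12.9]
force: [0.3, 1.5, -0.6]
grip_width: 0.0002
```

>>> {"api": "carry_out", "payload": {
  "targets": [
    [[0,0,-2],[0,0,0]],
    [[0,0,0],[0,0,0]]
  ]
}}

```text
time_s: 13.55
tool_pos: [0.6049, -0.1101, 0.1804]
tool_rot: [-90.0, -0.0, 12.9]
force: [-0.9, 1.2, -0.0]
grip_width: 0.0007
```

```bash
python3 w.py;python3 ov.py c7 ov7 "[(.25,0.03),(.28,0.03)]" side 2>/dev/null
```

```text
t 13.55 tcp sel axes mm [ 1.000e-01 -1.910e+01  1.804e+02] rot [-90.   -0.   12.9] yaw sel 12.9 F [-0.9  1.2 -0. ] w 0.0007
top [ 0.6003 -0.0922  0.2248 -0.0155] 0.46
side [ 0.6008 -0.0904  0.2241 -0.0108] 1.19
```

View pics/ov7.png

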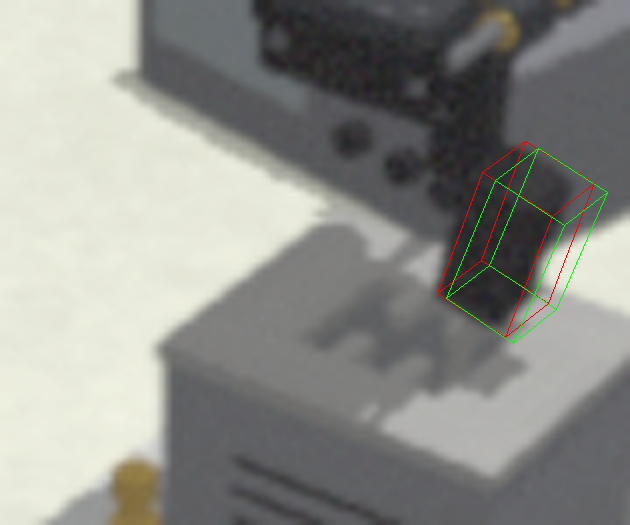

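>>> {"api": "carry_out", "payload": {
  "targets": [
    [[0,0,10],[0,0,0]],
    [[0,0,20],[0,0,0]],
    [[-20,0,10],[0,0,0]],
    [[-25,0,0],[0,0,0]],
    [[-20,0,0],[0,0,0]],
    [[0,0,-20],[0,0,0]],
    [[0,0,-22],[0,0,0]],
    [[0,0,-21],[0,0,0]],
    [[0,0,0],[0,0,0]]
  ]
}}

```text
time_s: 14.5
tool_pos: [0.5464, -0.1501, 0.1809]
tool_rot: [-90.2, -0.0, 12.6]
force: [-0.3, 0.5, -0.0]
grip_width: 0.0003
```

```bash
python3 w.py;python3 ov.py c8 ov8 "[(.25,0.0),(.28,0.03)]" side 2>/dev/null
```

```text
t 14.5 tcp sel axes mm [-65.8 -45.1 180.9] rot [-90.2  -0.   12.6] yaw sel 12.9 F [-0.3  0.5 -0. ] w 0.0003
top [ 0.6003 -0.0922  0.2248 -0.0155] 0.46
side [ 0.6008 -0.0904  0.2241 -0.0108] 1.19
```

View pics/ov8.png

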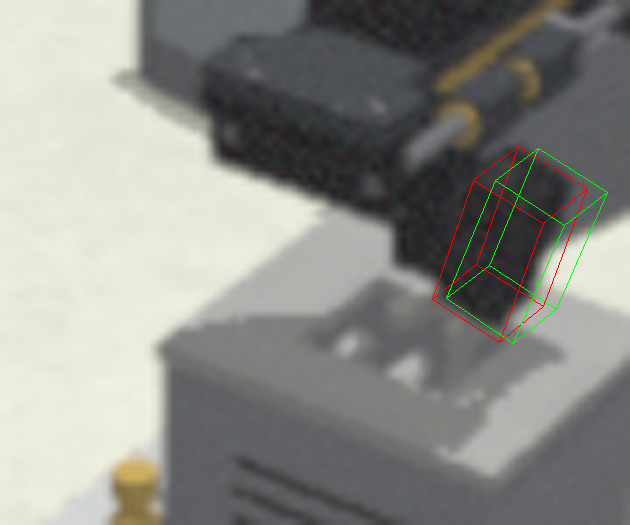

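>>> {"api": "carry_out", "payload": {
  "targets": [
    [[10,0,0],[0,0,0]],
    [[10,0,0],[0,0,0]],
    [[8,0,0],[0,0,0]],
    [[4,0,0],[0,0,0]],
    [[4,0,0],[0,0,0]],
    [[4,0,0],[0,0,0]],
    [[4,0,0],[0,0,0]],
    [[0,0,0],[0,0,0]]
  ]
}}

```text
time_s: 15.35
tool_pos: [0.5898, -0.1367, 0.1803]
tool_rot: [-90.0, 0.0, 12.9]
force: [-1.3, -0.2, 0.8]
grip_width: 0.0004
```

```bash
python3 w.py;python3 ov.py c9 ov9 "[(.27,0.05),(.27,0.1)]" side 2>/dev/null
```

```text
t 15.35 tcp sel axes mm [-20.5 -41.7 180.3] rot [-90.    0.   12.9] yaw sel 12.9 F [-1.3 -0.2  0.8] w 0.0004
top [ 0.6003 -0.0922  0.2248 -0.0155] 0.46
side [ 0.6008 -0.0904  0.2241 -0.0108] 1.19
```

View pics/ov9.png

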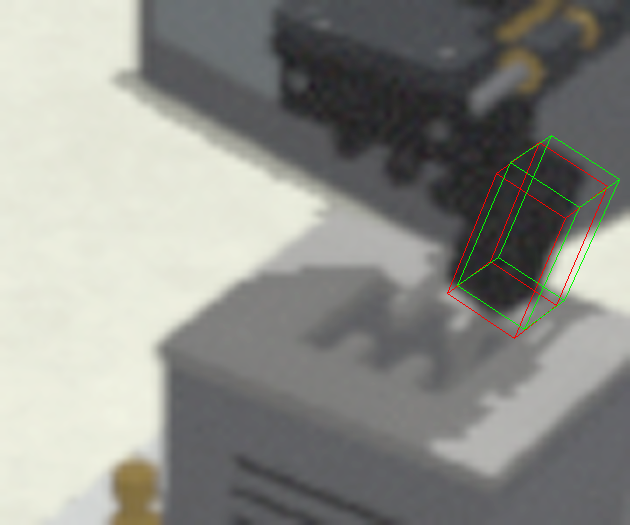

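>>> {"api": "carry_out", "payload": {
  "targets": [
    [[4,0,0],[0,0,0]],
    [[4,0,0],[0,0,0]],
    [[4,0,0],[0,0,0]],
    [[4,0,0],[0,0,0]],
    [[4,0,0],[0,0,0]],
    [[4,0,0],[0,0,0]],
    [[0,0,0],[0,0,0]]
  ]
}}

```text
time_s: 16.1
tool_pos: [0.6135, -0.1313, 0.1801]
tool_rot: [-90.0, -0.0, 12.9]
force: [-0.8, 0.3, -0.4]
grip_width: 0.0007
```

>>> {"api": "carry_out", "payload": {
  "targets": [
    [[2,0,0],[0,0,0]],
    [[2,0,0],[0,0,0]],
    [[0,0,0],[0,0,0]]
  ]
}}

```text
time_s: 16.4
tool_pos: [0.617, -0.1305, 0.1803]
tool_rot: [-90.0, -0.0, 12.9]
force: [-1.0, 0.3, -0.7]
grip_width: 0.0012
```

>>> {"api": "carry_out", "payload": {
  "targets": [
    [[2,0,0],[0,0,0]],
    [[0,0,0],[0,0,0]]
  ]
}}

```text
time_s: 16.6
tool_pos: [0.619, -0.1301, 0.1804]
tool_rot: [-90.0, -0.0, 12.9]
force: [-1.1, -0.1, 0.1]
grip_width: 0.0005
```

>>> {"api": "carry_out", "payload": {
  "targets": [
    [[2,0,0],[0,0,0]],
    [[0,0,0],[0,0,0]]
  ]
}}

```text
time_s: 16.8
tool_pos: [0.621, -0.1296, 0.1804]
tool_rot: [-90.0, -0.0, 12.9]
force: [-1.4, -0.1, 0.2]
grip_width: 0.0005
```

>>> {"api": "carry_out", "payload": {
  "targets": [
    [[2,0,0],[0,0,0]],
    [[0,0,0],[0,0,0]]
  ]
}}

```text
time_s: 17.0
tool_pos: [0.6229, -0.1291, 0.1804]
tool_rot: [-90.0, -0.0, 12.9]
force: [-0.8, -0.3, -0.6]
grip_width: 0.0006
```

>>> {"api": "carry_out", "payload": {
  "targets": [
    [[2,0,0],[0,0,0]],
    [[0,0,0],[0,0,0]]
  ]
}}

```text
time_s: 17.2
tool_pos: [0.6249, -0.1287, 0.1804]
tool_rot: [-90.0, -0.0, 12.9]
force: [-1.1, -1.0, -0.8]
grip_width: 0.0004
```

```bash
python3 w.py;python3 ov.py c10 ov10 "[(.27,0.2),(.27,0.25)]" side 2>/dev/null
```

```text
t 17.2 tcp sel axes mm [ 15.5 -41.7 180.4] rot [-90.   -0.   12.9] yaw sel 12.9 F [-1.1 -1.  -0.8] w 0.0004
top [ 0.6003 -0.0922  0.2248 -0.0155] 0.46
side [ 0.6008 -0.0904  0.2241 -0.0108] 1.19
```

View pics/ov10.png

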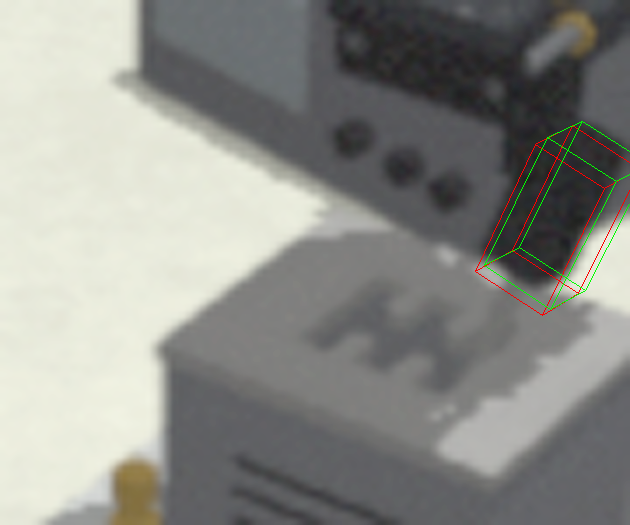

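>>> {"api": "carry_out", "payload": {
  "targets": [
    [[2,0,0],[0,0,0]],
    [[0,0,0],[0,0,0]]
  ]
}}

```text
time_s: 17.45
tool_pos: [0.6268, -0.1283, 0.1804]
tool_rot: [-90.0, -0.0, 12.9]
force: [-0.4, 0.2, -0.2]
grip_width: 0.0005
```

>>> {"api": "carry_out", "payload": {
  "targets": [
    [[2,0,0],[0,0,0]],
    [[0,0,0],[0,0,0]]
  ]
}}

```text
time_s: 17.65
tool_pos: [0.6282, -0.1281, 0.1803]
tool_rot: [-90.0, 0.0, 12.9]
force: [-2.7, -0.7, 0.4]
grip_width: 0.0007
```

>>> {"api": "carry_out", "payload": {
  "targets": [
    [[1.5,0,0],[0,0,0]],
    [[0,0,0],[0,0,0]]
  ]
}}

```text
time_s: 17.85
tool_pos: [0.6288, -0.1279, 0.1801]
tool_rot: [-90.0, 0.1, 12.9]
force: [-5.0, -0.6, 1.3]
grip_width: 0.0002
```

>>> {"api": "carry_out", "payload": {
  "targets": [
    [[2,0,0],[0,0,0]],
    [[0,0,0],[0,0,0]],
    [[0,0,0],[0,0,0]]
  ]
}}

```text
time_s: 18.15
tool_pos: [0.6293, -0.1279, 0.18]
tool_rot: [-89.9, 0.3, 12.8]
force: [-8.6, -0.7, 2.7]
grip_width: 0.0007
```

>>> {"api": "carry_out", "payload": {
  "targets": [
    [[-6,0,0],[0,0,0]],
    [[-14,0,0],[0,0,0]],
    [[-25,0,0],[0,0,0]],
    [[-25,-10,0],[0,0,0]],
    [[-20,-20,10],[0,0,0]],
    [[0,-20,30],[0,0,0]],
    [[0,-20,30],[0,0,0]],
    [[0,-20,30],[0,0,0]],
    [[0,0,30],[0,0,0]],
    [[0,0,30],[0,0,0]],
    [[0,0,30],[0,0,0]],
    [[0,0,30],[0,0,0]]
  ]
}}

```text
time_s: 19.35
tool_pos: [0.4957, 0.0691, 0.2712]
tool_rot: [-89.9, -0.2, 12.9]
force: [0.0, 0.5, 0.5]
grip_width: 0.0005
```

>>> {"api": "carry_out", "payload": {
  "targets": [
    [[0,0,40],[0,0,0]],
    [[0,0,40],[0,0,0]],
    [[0,0,30],[0,0,0]],
    [[0,0,0],[0,0,0]],
    [[0,0,0],[0,0,0]]
  ]
}}

```text
time_s: 19.85
tool_pos: [0.471, 0.1753, 0.2707]
tool_rot: [-90.0, -0.1, 13.0]
force: [-0.4, -1.1, 0.5]
grip_width: 0.0003
```

```bash
python3 w.py;python3 ov.py c11 ov11 "[(.27,0.2),(.27,0.25)]" side top 2>/dev/null
```

```text
t 19.85 tcp sel axes mm [-66.9 288.9 270.7] rot [-90.   -0.1  13. ] yaw sel 12.9 F [-0.4 -1.1  0.5] w 0.0003
top [ 0.6003 -0.0922  0.2248 -0.0155] 0.46
side [ 0.6008 -0.0904  0.2241 -0.0108] 1.19
```

View pics/ov11.png

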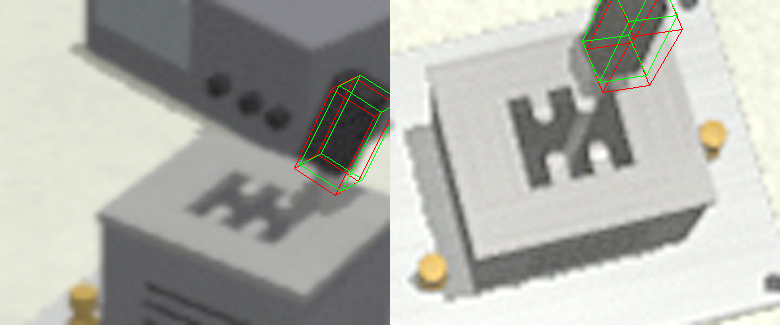

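View pics/c11_top.png

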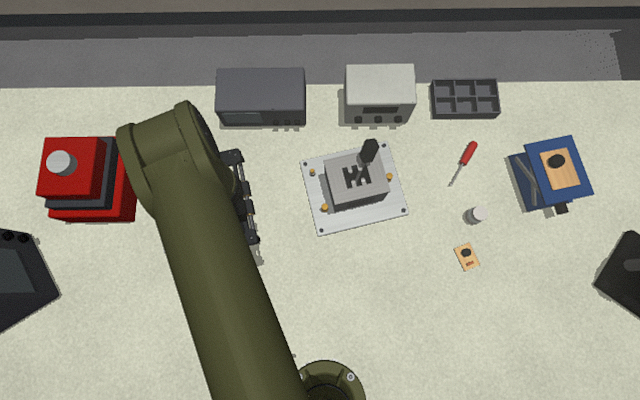

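```bash
python3 w.py; python3 -c "
from cell import env
env.sign_off()"
```

```text
t 19.95 tcp sel axes mm [-66.9 287.1 270.8] rot [-90.   -0.1  12.8] yaw sel 12.9 F [ 0.4 -0.6  0.2] w 0.0005
the job is handed in; nothing more can be done
```

With the fingers shut, I pushed the lever from behind out of slot one into the cross channel. I then pushed it across from its left cheek, and forward from behind into the far end of slot three. The job was handed in at about 20 s, and no verdict was reported.

**Last checks**
- **Hard stop:** at the end of the forward push the force rose from about 1 N to about 8.6 N while the tool all but stopped moving. This fits the lever being on its stop.
- **Final pictures:** after I backed off, both views showed the lever standing in the far end of slot three. The overlays put it at about 0.25 rad forward and 0.27 rad right.
- **Clear of everything:** the arm stood well away from the selector, with only noise-level force on it. The bystanders visible in the last top view looked unmoved, but I did not measure them and the arm hid some of them.

**What disagreed**
- **Selector position:** with the selector held at table height, my fit of its pose missed the image corners by up to about 2.6 pixels. Letting the height float fitted better but put the selector 11–15 mm below the table. I used the horizontal position from that second fit, because it agreed with where the fingers first touched the lever.
- **Lever angles:** the grip outline from the side camera alone was unreliable once the fingers overlapped it. I judged the lever angles on the way from overlays on the pictures and from the tool position.

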